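# Uncap the clamped pill vial

## Task

Swing the blue keeper arm on the vial stand about a quarter turn aside, so that the white safety cap is free. Then push the cap down against its spring, keep it down while twisting it anticlockwise until it comes free, and lift it off. Finish while still holding the cap in the gripper, level and still, straight above the open vial with about 6 cm of air between them; do not put it down, leave the keeper arm open, and do not disturb the other things on the table.

Things in the scene. Friction and masses are not known exactly. Their poses are not given: they have to be found in the camera images.
- stand: Grey vial stand, fixed: block 150 x 84 x 28 mm (x -42 to 108, y -42 to 42 mm) with an upright amber pill vial 40 mm in diameter that cannot move or turn. Origin on the vial's axis at table height, z up. A steel post (18 mm wide, top z = 103 mm) at x = 80 mm carries the keeper arm. The vial's shoulder is at z = 59 mm; only its 23 mm neck with locking lugs (36 mm over all) goes on up, inside the cap.
- keeper_pivot (a point): Point on the keeper arm's vertical hinge axis, at the level of the arm's underside (103 mm above the table), 80 mm from the vial's axis in the stand's +x direction.
- keeper (a joint): Hinge of the blue keeper arm (rad), vertical axis. 0: arm straight over the cap, 4 mm of air between; grows as the arm swings clockwise seen from above (to the stand's +y side), stop at 2.0. Starts at 0 to 0.3, stays where it is left; about 1 N at the knob moves it. Arm 16 mm wide, 6 mm thick, z 103 to 109 mm.
- keeper_knob (a point): Middle (half height) of the round upright red knob on the end of the keeper arm: 14 mm in diameter, 30 mm high (z 109 to 139 mm), point at z = 124 mm, 80 mm from the hinge axis. Can be pinched from above.
- cap: Loose white ribbed push-and-turn safety cap, 44 mm in diameter, 27 mm high, about 20 g, red stripe on top along its x axis. Origin at the centre of its open underside, z up. Starts locked on the vial, on its axis: underside at z = 72 mm, top at z = 99 mm, x axis along the stand's. The space round and under its edge is free (the vial is narrower), so it can be gripped by its sides from above.
- cap_top (a point): Centre of the cap's top. How the cap works: a spring pushes it up into two notches. Pressing takes about 6.5 N to start, 10 N at 5 mm; it must be at least 3.5 mm down to turn (hard stop at 6 mm). Kept down, it turns anticlockwise seen from above; 60 to 120 degrees (best 90) from locked it is free and lifts straight up. It cannot turn clockwise, or unpressed.
- vial_mouth (a point): Centre of the vial's open mouth, at the level of the top of the sprung white sleeve when the cap is off (100 mm above the table). z up.
- cup: Mint-green ceramic cup, loose, 76 mm in diameter, 85 mm high; origin at the centre of its underside. Leave alone.
- dish: Green glass paperweight dish, loose, 96 mm in diameter, 35 mm high; origin at the centre of its underside. Leave alone.
- wand: Stainless steel battery magnet wand, loose, lying, about 147 mm long along its x axis, 20 mm wide, 15 mm high; origin under its middle. Leave alone.
- remote: Black remote control, loose, 170 x 46 x 18 mm, long along its x axis; origin under its middle. Leave alone.
- case: Bronze plastic charging case, fixed, 75 x 105 x 41 mm with a closed flap with a knob on top; origin at the centre of its underside. Leave alone.
- case_flap (a joint): Hinge of the charging case's flap (rad), 0 shut. Leave shut.

How it is judged (in metres and radians):
On the way, in this order (a step that is already met when the one before it is completed fails the run):
1. the keeper arm is swung well aside (more than 1.2 rad) with the cap still locked (value of joint keeper above 1.2 rad and angle between the x axis of cap and the x axis of stand, either way round below 0.35 rad), for 0.2 s.
2. the cap is pressed down at least 2.5 mm, not yet turned (z of cap in the frame of stand below 0.0695 m and angle between the x axis of cap and the x axis of stand, either way round below 0.5 rad), for 0.05 s.
3. the cap, still on the vial, is twisted more than 52 degrees from its locked position (angle between the x axis of cap and the x axis of stand, either way round above 0.9 rad and z of cap in the frame of stand below 0.085 m and horizontal distance between cap and vial_mouth below 0.006 m), for 0.05 s.
At the end, for the whole second after the job is handed in: The gripper holds the cap, level within 0.2 rad and still, with its underside 30 to 120 mm above the vial's mouth and within 30 mm of straight over it, touching nothing of the stand, and the keeper arm is open more than 1.2 rad (z of cap in the frame of vial_mouth between 0.03 and 0.12 m and horizontal distance between cap and vial_mouth below 0.03 m and angle between cap's own z axis and vertical below 0.2 rad and linear speed of cap below 0.03 m/s and contact force between the fingers and cap above 1 N and contact force between cap and stand below 0.1 N and value of joint keeper above 1.2 rad); the arm keeps its last pose, push and grip.
It fails at once if a loose bystander (cup, dish, wand, remote) is moved more than 20 mm (distance of any of cup, dish, wand, remote from where it was at the start of the episode above 0.02 m).
It fails at once if the charging case's flap is opened (value of joint case_flap above 0.2 rad).
It also fails if it takes over 51 s, if anything falls off the work surface, if the arm or the gripper's body presses on something with over 40 N, if the wrist force passes 120 N, or if a joint passes its speed limit or range.

## Robot

A 6-joint arm with a two-finger parallel gripper is mounted at the origin on the work surface. World frame = base frame: x ahead of the robot, y to its left, z up, the work surface at z = 0. Lengths are in mm, angles in degrees, forces in N, time in s.
With the tool pointing down it reaches from about 350 to 850 mm from the base axis. Payload 8.1 kg.
Tool frame: the origin (TCP) lies at the very end of the fingers, on their centre line; the grasp point (between the pads) lies 19 mm behind it (r.grip_depth is the distance from the TCP to the grasp point, in mm); z points along the fingers, y is the direction in which the jaws open and shut (so a half turn about z gives the same grasp; the last joint's range is limited). The gripper opens to 85 mm and grips with 20 to 120 N. Pads are 22 mm wide; open, the fingers measure 114 mm over their backs; the gripper's body (76 mm by 85 mm) begins 54 mm behind the grasp point. The pads swing forward as they close: fully open they stand 13 mm farther back than shut.
Start: joints at [-69.523, 7.471, 85.268, -0, 87.261, -4.893], TCP at [257.102, -542.129, 231.292] pointing down, gripper open.
Joint ranges: [-169.43, 169.43], [-51.17, 129.36], [1.28, 143.12], [-76.62, 256.62], [0, 156.53], [-152.29, 152.29]. Speed limits (degrees/s): [136.94, 136.94, 159.86, 180, 180, 180].

## Interface

Orientations are given as [roll, pitch, yaw] about the fixed x, y, z axes, in that order (R = Rz(yaw) Ry(pitch) Rx(roll)).
In Python, from bench import status, viewer, hand_in, r gives the robot as it stands.
- The arm moves only by the shell command python3 -m crank 'ROWS' [OPENING] [FORCE]. ROWS is a JSON object of lists of equal length, an entry for each row: "slide": the shift along the tool's x, y, z in m, a list of three; "twist": the turn about the tool's z in rad. A call has 1 to 8 rows; each row shifts and turns the commanded pose from where the row before left it, along the tool's axes as they then stand; what a row does not reach is not made up. A row lasts 1/10 s, in which the tool goes at most 50 mm and 8.59 degrees, less where a joint would pass 70% of its speed; a pose out of reach is approached as far as the arm can. A call with a gripper value outside its range is refused whole. OPENING is the closure, from 0 (fully open) to 1 (shut), set as the call begins (- or left out, the last holds). The fingers move at their own pace and stop on an object; FORCE is the grip in N (left out, the last holds). Time passes only in rows, so rows that do not move let the fingers close. It gives the time, the measured TCP pose, the force and the opening at its end, in the units of the state.
- status.sense(): the state, without advancing time (a new reading comes with each control period).
- viewer.snapshot(name): name is "side" or "top"; returns a dict with "img" (480x640x3 uint8, red, green, blue), "fx", "fy", "cx", "cy" (pixels), "k1" (the pictures are not rectified: a ray, as slopes to the right and down, at radius r is drawn at 1 + k1 r^2 times it, then the intrinsics apply), "R" (3x3) and "t" (3): a world point X has camera coordinates R X + t. Camera axes: x right, y down, z forward; pixel columns grow to the right and rows downward; lengths in mm; the calibration is good to about 2 mm. A picture is of the moment at which its call begins. There is no depth.
- hand_in(): hands the job in, once; it reports no verdict.
The state is a dict: "time": time; "joint_pos": joint angles; "qd": joint speeds; "joint_efforts": joint torques, N m; "tool_pos": TCP position; "tcp_rot": TCP orientation; "ft_force": force on the tool from outside, world axes, zero at the start; "wrist_torque": the same for the moment, N m; "finger_gap": finger opening in mm.
Only numpy, scipy, OpenCV 4.12 (cv2) and the standard library are available. Lean on these libraries where they do the work, as an engineer would, in place of code of your own. Each camera call takes 0.05 s, during which the arm holds its last target.

## Working session

There is one attempt and no reset: what is moved stays moved. The work goes in short steps, Python scripts to look and compute and a shell command to move; the robot and the scene stay as the last step left them, time stands still between calls to the robot, and variables do not carry over. Pictures are saved under pics/ and viewed, and the job is handed in when it is done.

```bash
mkdir -p pics; ls; python3 - <<'E'
from bench import status, viewer, r
import cv2
print(status.sense(), r.grip_depth)
for n in("side","top"):
    s=viewer.snapshot(n); cv2.imwrite(f"pics/{n}0.png",s["img"][:,:,::-1])
    print({k:v for k,v in s.items() if k!="img"})
E
```

```text
pics
{'time': 0.0, 'joint_pos': array([-6.95238151e+01,  7.51633364e+00,  8.53299717e+01,  1.40723510e-03,
        8.72589271e+01, -4.89250859e+00]), 'qd': array([ 0.09318497, -0.11818547, -0.00903508,  0.06717241, -0.03915955,
       -0.1823237 ]), 'joint_efforts': array([-3.42043886e-04, -5.69400001e+01, -5.00559032e+01, -1.33652488e-04,
        1.46425003e-02, -4.11229962e-05]), 'tool_pos': array([ 256.90923894, -541.61922648,  230.22499168]), 'tcp_rot': array([-1.79895271e+02, -1.03752981e-02,  2.53686154e+01]), 'ft_force': array([ 1.00215163, -1.38677737, -0.58776984]), 'wrist_torque': array([ 0.01859608, -0.05094563,  0.03186926]), 'finger_gap': 85.19191052392998} 18.700000000000003
{'fx': 478.99013576825894, 'fy': 478.99013576825894, 'cx': 319.1231550319177, 'cy': 243.72822483756246, 'k1': 0.036362168150842665, 'R': array([[ 0.96665696, -0.25538073,  0.01884161],
       [-0.15318376, -0.63564798, -0.7566283 ],
       [ 0.20520492,  0.72851378, -0.65357372]]), 't': array([-527.73816781,  136.78222181, 1058.90006611])}
{'fx': 455.170361212601, 'fy': 455.170361212601, 'cx': 317.8644143209863, 'cy': 242.8111194264005, 'k1': 0.040218727019480406, 'R': array([[-0.02652492, -0.99955502,  0.01364513],
       [-0.98932499,  0.02429194, -0.14368705],
       [ 0.14329164, -0.01731076, -0.9895291 ]]), 't': array([ -40.55442725,  546.0783436 , 1212.83905787])}
```

View pics/side0.png

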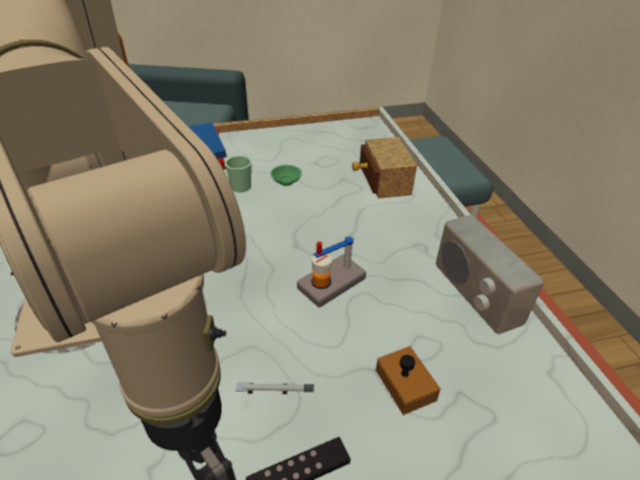

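View pics/top0.png

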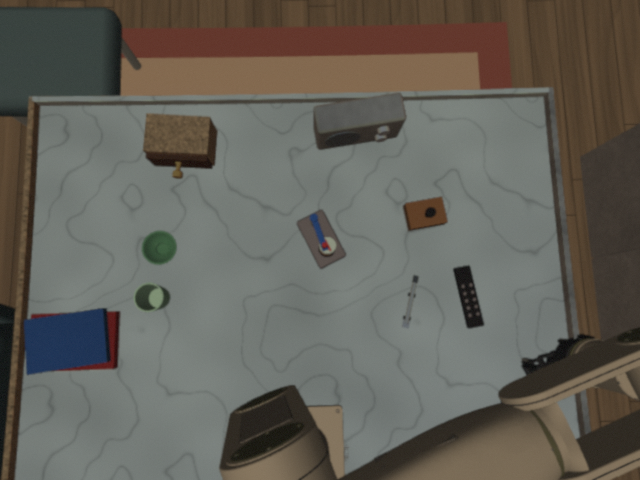

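Side view: stand at about (332,280), with the cap at (321,263), knob at (319,248) and post top at (349,241). Top view: cap at (327,246), hinge at (314,215), knob at (325,244). I'll zoom in and measure.

```bash
cat > h.py <<'E'
import numpy as np, cv2
from bench import viewer,status
def snap(n): return viewer.snapshot(n)
def ray(s,u,v):
    K=np.array([[s["fx"],0,s["cx"]],[0,s["fy"],s["cy"]],[0,0,1]])
    # small radial distortion, same form as OpenCV k1
    p=cv2.undistortPoints(np.array([[[u,v]]],float),K,np.array([s["k1"],0,0,0,0.]))[0,0]
    R=np.array(s["R"]);t=np.array(s["t"])
    d=R.T@np.array([p[0],p[1],1.]); return -R.T@t, d/np.linalg.norm(d)
def plane(s,u,v,z):
    c,d=ray(s,u,v); return c+d*(z-c[2])/d[2]
def tri(a,pa,b,pb):
    c1,d1=ray(a,*pa);c2,d2=ray(b,*pb)
    A=np.stack([d1,-d2],1);x=np.linalg.lstsq(A,c2-c1,rcond=None)[0]
    p,q=c1+x[0]*d1,c2+x[1]*d2; return (p+q)/2,np.linalg.norm(p-q)
def proj(s,X):
    K=np.array([[s["fx"],0,s["cx"]],[0,s["fy"],s["cy"]],[0,0,1]])
    return cv2.projectPoints(np.atleast_2d(np.array(X,float)),cv2.Rodrigues(np.array(s["R"]))[0],np.array(s["t"],float),K,np.array([s["k1"],0,0,0,0.]))[0][:,0]
def masks(im):
    h=cv2.cvtColor(im,cv2.COLOR_RGB2HSV);H,S,V=[h[...,i].astype(int) for i in range(3)]
    return dict(red=((H<6)|(H>174))&(S>150)&(V>90),blue=(H>100)&(H<125)&(S>130)&(V>60),amber=(H>6)&(H<20)&(S>180)&(V>120))
E
python3 - <<'E'
from h import *
S={}
boxes=dict(side=(280,215,100,100),top=(280,190,90,90))
for n in boxes:
    s=S[n]=snap(n);x,y,w,h=boxes[n];im=s["img"]
    c=im[y:y+h,x:x+w]
    cv2.imwrite(f"pics/{n}_crop.png",cv2.resize(c,(600,600),interpolation=cv2.INTER_CUBIC)[:,:,::-1])
    for k,m in masks(im).items():
        mm=np.zeros_like(m);mm[y:y+h,x:x+w]=m[y:y+h,x:x+w]
        nn,l,st,ce=cv2.connectedComponentsWithStats(mm.astype(np.uint8))
        for i in range(1,nn):
            if st[i,4]>5: print(n,k,st[i],ce[i].round(1))
E
```

```text
side red [317 242   5  12  47] [318.6 247.2]
side blue [322 237  31  18 158] [338.3 245.2]
side blue [315 253   4   4   8] [316.5 254.8]
side amber [313 273  17  13 109] [320.5 278.1]
top red [323 243   5   4  18] [324.8 244.6]
top blue [311 215  13  27 130] [316.8 227.1]
```

View pics/side_crop.png

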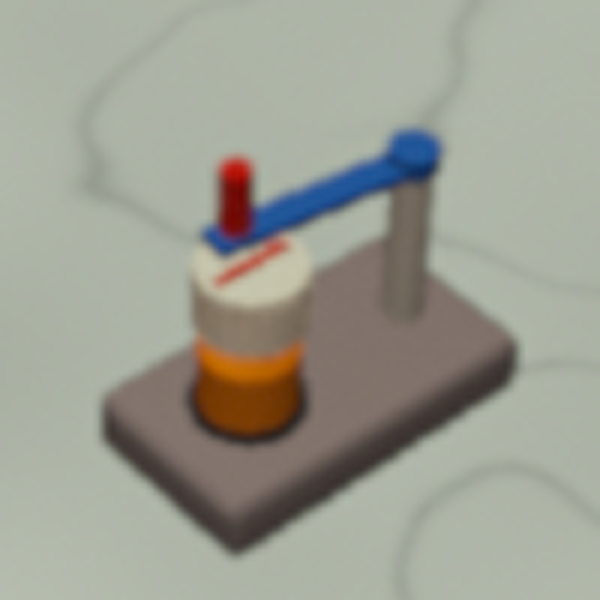

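View pics/top_crop.png

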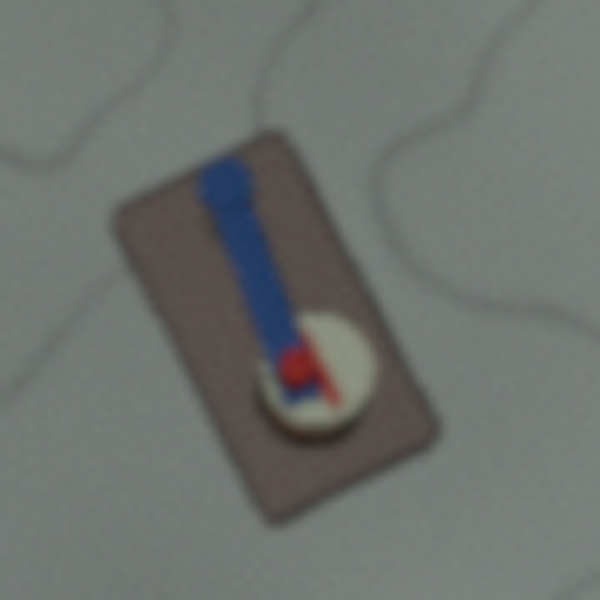

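```bash
cat > m.py <<'E'
from h import *
a=snap("side");b=snap("top")
sc=lambda x,y:(280+x/6-.42,215+y/6-.42); tc=lambda x,y:(280+x*.15-.43,190+y*.15-.43)
P=lambda *q:print(*[np.round(x,1) for x in q])
print("cap");P(plane(a,*sc(251,270),99),plane(b,*tc(321,370),99),*tri(a,sc(251,270),b,tc(321,370)))
print("hinge");P(plane(a,*sc(414,145),112),plane(b,*tc(227,183),112),*tri(a,sc(414,145),b,tc(227,183)))
print("knobtop");P(plane(a,*sc(236,167),139),plane(b,*tc(297,367),139),*tri(a,sc(236,167),b,tc(297,367)))
c=[plane(b,*tc(*q),28) for q in((115,215),(278,130),(440,430),(270,525))]
P(*c); P([np.linalg.norm(c[i]-c[i-1]) for i in range(4)])
for i,j in((3,0),(2,1)):
    d=c[j]-c[i];print("yaw",np.degrees(np.arctan2(d[1],d[0])))
m=sum(c)/4; yaw=np.arctan2(*(c[0]-c[3]+c[1]-c[2])[1::-1]); print("vial from block",m-33*np.array([np.cos(yaw),np.sin(yaw),0]))
# side base corners: left, front bottom, right
E
python3 m.py
```

```text
cap
[527.  -83.9  99. ] [529.7 -79.1  99. ] [529.4 -79.1  94.5] 1.9
hinge
[600.3 -45.2 112. ] [602.7 -43.9 112. ] [601.9 -43.8 110.8] 2.1
knobtop
[523.7 -72.1 139. ] [525.5 -68.5 139. ] [525.3 -68.5 135.8] 1.2
[607.3   2.5  28. ] [642.  -66.8  28. ] [ 513.2 -130.6   28. ] [475.4 -58.9  28. ]
[145.4  77.6 143.8  81. ]
yaw 24.97661405410469
yaw 26.338193964831017
vial from block [529.72031614 -77.72001231  28.        ]
```

Cap at about (529.5, -79.3) and hinge at (601.7, -44.2), which is 80.3 mm from the cap. Stand yaw is 25.8°. Knob at about (525.2, -69), 80.5 mm from the hinge, so the keeper is at about 0.14 rad. These match the given sizes. Next I move above the knob.

```bash
python3 -m crank '{"slide":[[0.0278,-0.0195,0],[0.0278,-0.0195,0],[0.0278,-0.0195,0],[0.0278,-0.0195,0],[0.0278,-0.0195,0],[0.0278,-0.0195,0],[0.0278,-0.0195,0],[0.0278,-0.0195,0]],"twist":[0,0,0,0,0,0,0,0]}' 0.65 20
python3 -m crank '{"slide":[[0.0278,-0.0195,0],[0.0278,-0.0195,0],[0.0278,-0.0195,0],[0.0278,-0.0195,0],[0.0278,-0.0195,0],[0.0278,-0.0195,0],[0.0278,-0.0195,0],[0.0278,-0.0195,0]],"twist":[0,0,0,0,0,0,0,0]}'
python3 -m crank '{"slide":[[0,0,0],[0,0,0],[0,0,0]],"twist":[0.13,0,0]}'
```

```text
time: 1.1
tool_pos: [391.7, -304.6, 231.4]
tcp_rot: [180.0, -0.0, 25.4]
ft_force: [0.3, 0.1, -0.6]
finger_gap: 29.4
time: 1.9
tool_pos: [525.8, -68.3, 231.4]
tcp_rot: [180.0, -0.0, 25.4]
ft_force: [1.2, 0.7, 0.6]
finger_gap: 29.8
time: 2.2
tool_pos: [525.2, -69.8, 231.2]
tcp_rot: [180.0, 0.0, 18.1]
ft_force: [-0.6, -0.4, -0.1]
finger_gap: 30.1
```

```bash
python3 -m crank '{"slide":[[0,0,0.028],[0,0,0.028],[0,0,0.028],[0,0,0]],"twist":[0,0,0,0]}'
python3 - <<'E'
from h import *
for n,(x,y,w,h) in dict(side=(260,165,120,120),top=(270,180,110,110)).items():
    s=snap(n);c=s["img"][y:y+h,x:x+w]
    cv2.imwrite(f"pics/{n}_1.png",cv2.resize(c,(600,600),interpolation=cv2.INTER_CUBIC)[:,:,::-1])
E
```

```text
time: 2.6
tool_pos: [522.0, -69.8, 142.9]
tcp_rot: [-179.8, 0.4, 18.0]
ft_force: [-1.8, -0.6, -0.6]
finger_gap: 30.2
```

View pics/side_1.png

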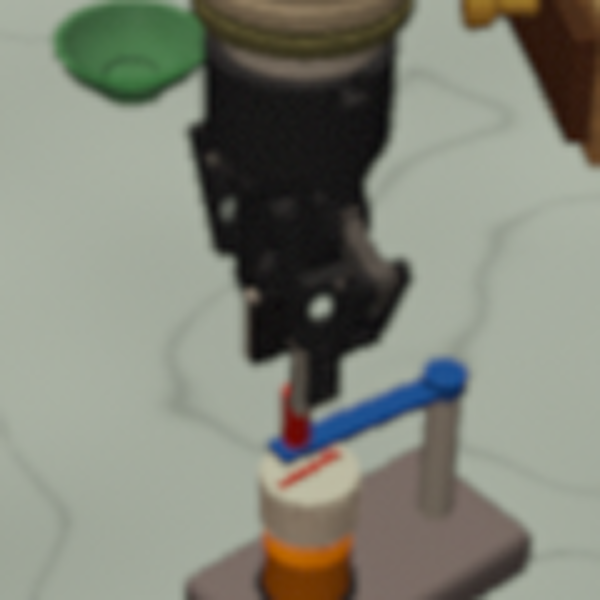

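View pics/top_1.png

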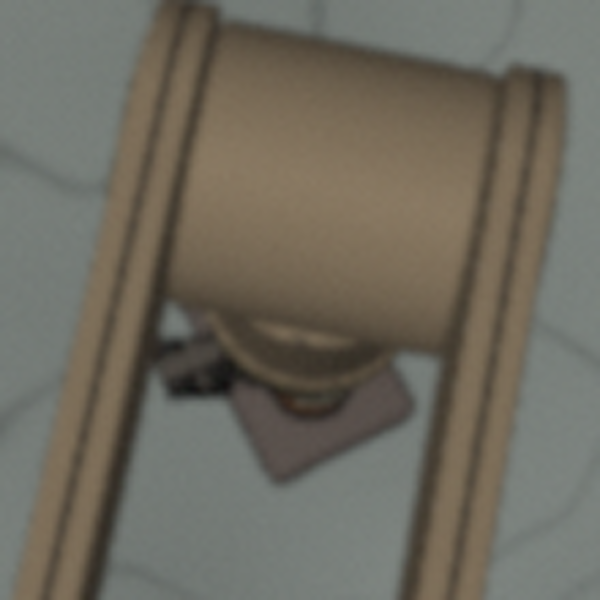

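```bash
python3 - <<'E'
from h import *
st=status.sense();p=st["tool_pos"];print(p,st["tcp_rot"],st["ft_force"])
s=snap("side")
y=np.radians(18); jy=np.array([np.sin(y),-np.cos(y),0])
for name,X in dict(tcp=p,near=p+15*jy,far=p-15*jy,knobtop=[525.2,-69,139],knobbot=[525.2,-69,109]).items():
    q=proj(s,X)[0]; print(name,q.round(1),((q-[260,165])*5).round(0))
E
```

```text
[524.86956618 -70.17830923 147.54402063] [-1.79971807e+02  5.01649478e-02  1.79541462e+01] [ 0.32098696 -0.61783907 -0.02722258]
tcp [319.3 238.7] [296. 369.]
near [323.1 242.6] [316. 388.]
far [315.5 234.9] [277. 349.]
knobtop [319.2 241.4] [296. 382.]
knobbot [319.  251.8] [295. 434.]
```

The picture fits the projection: the near fingertip is at crop (316,390) and the knob at (296,410), so the fingers straddle the knob. I'll descend, close lightly around it and check the force.

```bash
python3 -m crank '{"slide":[[0,0,0.01],[0,0,0.01],[0,0,0.01],[0,0,0],[0,0,0]],"twist":[0,0,0,0,0]}'
python3 -m crank '{"slide":[[0,0,0],[0,0,0],[0,0,0],[0,0,0]],"twist":[0,0,0,0]}' 0.78
python3 - <<'E'
import numpy as np
# arc: rows in tool axes; tool yaw follows knob tangent
H=np.array([601.7,-44.2]);n=12
phi=np.radians(np.linspace(197.9,116,n+1));yaw=np.radians(18)
step=phi[1]-phi[0]
P=[H+80*np.array([np.cos(f),np.sin(f)]) for f in phi]
for i in range(n):
    d=P[i+1]-P[i]; tx=np.array([np.cos(yaw),np.sin(yaw)]);ty=np.array([np.sin(yaw),-np.cos(yaw)])
    print((d@tx).round(2),(d@ty).round(2)); yaw+=step
print(np.degrees(step),-step,P[-1])
E
```

```text
time: 3.25
tool_pos: [524.9, -69.5, 116.7]
tcp_rot: [-180.0, 0.1, 17.9]
ft_force: [0.8, 0.3, 0.5]
finger_gap: 29.9
time: 3.65
tool_pos: [525.5, -69.7, 117.6]
tcp_rot: [180.0, -0.0, 17.9]
ft_force: [-0.3, -0.4, 0.6]
finger_gap: 18.4
0.58 -9.51
0.58 -9.51
0.58 -9.51
0.58 -9.51
0.58 -9.51
0.58 -9.51
0.58 -9.51
0.58 -9.51
0.58 -9.51
0.58 -9.51
0.58 -9.51
0.58 -9.51
-6.824999999999982 0.11911872144861269 [566.63030826  27.7035237 ]
```

```bash
python3 -m crank '{"slide":[[0.0002,-0.0048,0],[0.0002,-0.0048,0],[0.0002,-0.0048,0],[0.0002,-0.0048,0],[0.0002,-0.0048,0],[0.0002,-0.0048,0],[0.0002,-0.0048,0],[0.0002,-0.0048,0]],"twist":[0.06,0.06,0.06,0.06,0.06,0.06,0.06,0.06]}'
python3 -m crank '{"slide":[[0.0002,-0.0048,0],[0.0002,-0.0048,0],[0.0002,-0.0048,0],[0.0002,-0.0048,0],[0.0002,-0.0048,0],[0.0002,-0.0048,0],[0.0002,-0.0048,0],[0.0002,-0.0048,0]],"twist":[0.06,0.06,0.06,0.06,0.06,0.06,0.06,0.06]}'
python3 - <<'E'
from h import *
x,y,w,h=260,165,120,120
s=snap("side");c=s["img"][y:y+h,x:x+w]
cv2.imwrite("pics/side_2.png",cv2.resize(c,(600,600),interpolation=cv2.INTER_CUBIC)[:,:,::-1])
E
```

```text
time: 4.45
tool_pos: [522.9, -31.6, 117.4]
tcp_rot: [180.0, 0.0, -9.7]
ft_force: [-0.5, -0.8, 0.3]
finger_gap: 18.9
time: 5.25
tool_pos: [538.3, 3.3, 117.3]
tcp_rot: [180.0, 0.0, -37.2]
ft_force: [-1.9, -1.2, 0.1]
finger_gap: 19.2
```

View pics/side_2.png

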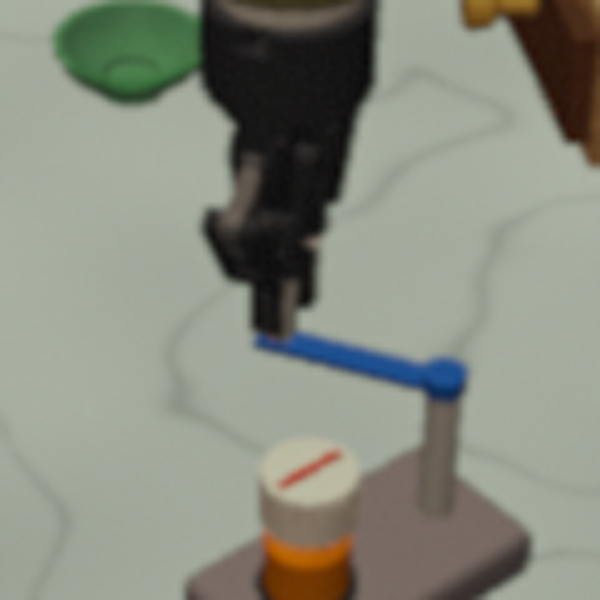

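The keeper follows, with its end at crop (275,340), and the cap is clear at (310,465). I'll continue the arc.

```bash
python3 -m crank '{"slide":[[0.0002,-0.0048,0],[0.0002,-0.0048,0],[0.0002,-0.0048,0],[0.0002,-0.0048,0],[0.0002,-0.0048,0],[0.0002,-0.0048,0],[0.0002,-0.0048,0],[0.0002,-0.0048,0]],"twist":[0.06,0.06,0.06,0.06,0.06,0.06,0.06,0.06]}'
python3 -m crank '{"slide":[[0.0002,-0.0048,0],[0.0002,-0.0048,0],[0,0,0],[0,0,0],[0,0,0]],"twist":[0.06,0.06,0,0,0]}'
python3 -m crank '{"slide":[[0,0,0],[0,0,0],[0,0,0]],"twist":[0,0,0]}' 0.65
python3 -m crank '{"slide":[[0,0,-0.015],[0,0,-0.03],[0,0,-0.03],[0,0,-0.03],[0,0,0],[0,0,0]],"twist":[0,0,0,0,0,0]}'
python3 - <<'E'
from h import *
x,y,w,h=260,165,120,120
s=snap("side");c=s["img"][y:y+h,x:x+w]
cv2.imwrite("pics/side_3.png",cv2.resize(c,(600,600),interpolation=cv2.INTER_CUBIC)[:,:,::-1])
m=masks(s["img"])["red"]; n,l,st,ce=cv2.connectedComponentsWithStats(m.astype(np.uint8))
for i in range(1,n):
    if 260<ce[i][0]<380 and 165<ce[i][1]<285 and st[i,4]>5:
        k=plane(s,*ce[i],124)[:2]; d=k-[601.7,-44.2]; print(st[i],ce[i],k,np.linalg.norm(d),"keeper",np.radians(205.8)-np.arctan2(d[1],d[0]))
E
```

```text
time: 6.1
tool_pos: [568.2, 26.9, 117.3]
tcp_rot: [180.0, 0.0, -64.6]
ft_force: [-0.3, -0.6, 0.0]
finger_gap: 18.6
time: 6.6
tool_pos: [574.5, 4.1, 116.5]
tcp_rot: [-179.0, 1.9, -68.9]
ft_force: [-0.1, -0.0, -0.6]
finger_gap: 18.9
time: 6.9
tool_pos: [574.6, 4.1, 116.5]
tcp_rot: [-179.0, 1.9, -68.9]
ft_force: [-1.0, 0.9, -0.4]
finger_gap: 29.8
time: 7.5
tool_pos: [575.1, -0.4, 223.5]
tcp_rot: [-178.8, 1.9, -68.9]
ft_force: [-0.6, 0.2, -0.6]
finger_gap: 29.6
[324 213   4  11  36] [325.16666667 217.66666667] [565.10277226  26.68223913] 79.77248211257215 keeper 1.5444807543269405
```

View pics/side_3.png

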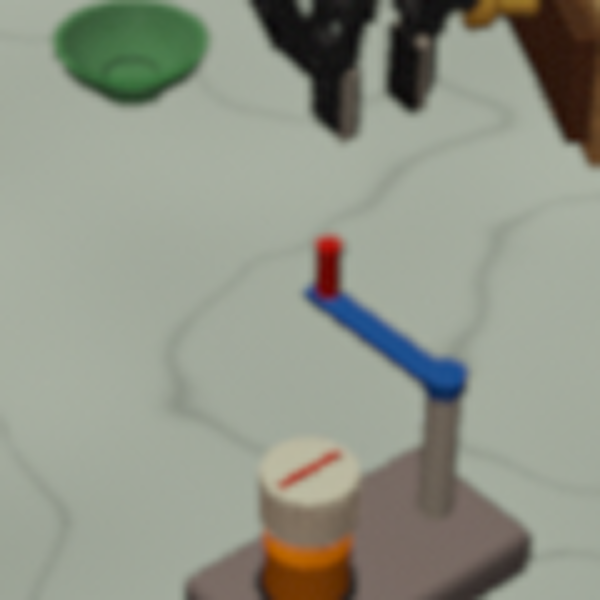

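The keeper is at 1.54 rad and clear. The last rows ran out of wrist range, so the tool shifted and tilted 2°. Checking the joints.

```bash
python3 - <<'E'
from h import *
s=status.sense();print({k:np.round(s[k],2) for k in("joint_pos","tool_pos","tcp_rot","ft_force")})
E
```

```text
{'joint_pos': array([ -6.54,   3.52,  90.49,   2.19,  85.98, 152.26]), 'tool_pos': array([ 5.7420e+02, -2.8000e-01,  2.2182e+02]), 'tcp_rot': array([-178.97,    1.93,  -68.94]), 'ft_force': array([ 0.27, -0.04,  0.39])}
```

```bash
python3 -m crank '{"slide":[[0,0,0],[0,0,0],[0,0,0],[0,0,0],[0,0,0],[0,0,0]],"twist":[-0.13,-0.13,-0.13,-0.13,0,0]}' 0
python3 - <<'E'
from h import *
s=status.sense();print({k:np.round(s[k],2) for k in("joint_pos","tool_pos","tcp_rot","ft_force")})
E
```

```text
time: 8.15
tool_pos: [573.6, -0.2, 220.3]
tcp_rot: [-178.2, 1.3, -39.4]
ft_force: [0.9, -0.4, 0.4]
finger_gap: 85.4
{'joint_pos': array([ -6.54,   3.61,  90.56,   2.19,  85.96, 122.69]), 'tool_pos': array([ 5.7358e+02, -1.8000e-01,  2.2027e+02]), 'tcp_rot': array([-178.23,    1.29,  -39.36]), 'ft_force': array([ 0.92, -0.39,  0.36])}
```

The 2.2° tilt stays, which is harmless against the 0.2 rad limit, but I'll work out slides with the full rotation matrix. First I turn to a good start yaw.

```bash
python3 -m crank '{"slide":[[0,0,0],[0,0,0],[0,0,0],[0,0,0],[0,0,0],[0,0,0],[0,0,0],[0,0,0]],"twist":[-0.13,-0.13,-0.13,-0.13,-0.13,-0.13,0,0]}' 0 60
cat > go.py <<'E'
import sys
from h import *
from scipy.spatial.transform import Rotation as Ro
X=np.array(list(map(float,sys.argv[1:4])))
s=status.sense();R=Ro.from_euler("xyz",s["tcp_rot"],degrees=True)
print("pos",s["tool_pos"].round(1),s["tcp_rot"].round(1),"slide",R.inv().apply(X-s["tool_pos"]).round(1),"axis",R.apply([0,0,1]).round(3))
E
python3 go.py 529.5 -79.3 130
python3 - <<'E'
from h import *
# refine cap top centre with its light mask in side view + top view
for n in("side","top"):
    s=snap(n);q=proj(s,[529.5,-79.3,99])[0];print(n,q.round(1))
    x,y=(q-50).astype(int);c=s["img"][y:y+100,x:x+100]
    cv2.imwrite(f"pics/{n}_4.png",cv2.resize(c,(600,600),interpolation=cv2.INTER_CUBIC)[:,:,::-1]);print(x,y)
E
```

```text
time: 8.95
tool_pos: [574.0, -0.2, 221.1]
tcp_rot: [-177.8, -0.4, 5.2]
ft_force: [0.9, 0.3, -0.3]
finger_gap: 85.3
pos [ 5.740e+02 -2.000e-01  2.211e+02] [-177.8   -0.4    5.2] slide [-52.1  78.1  87.8] axis [ 0.003  0.038 -0.999]
side [322. 258.]
271 208
top [327.8 245.1]
277 195
```

View pics/side_4.png

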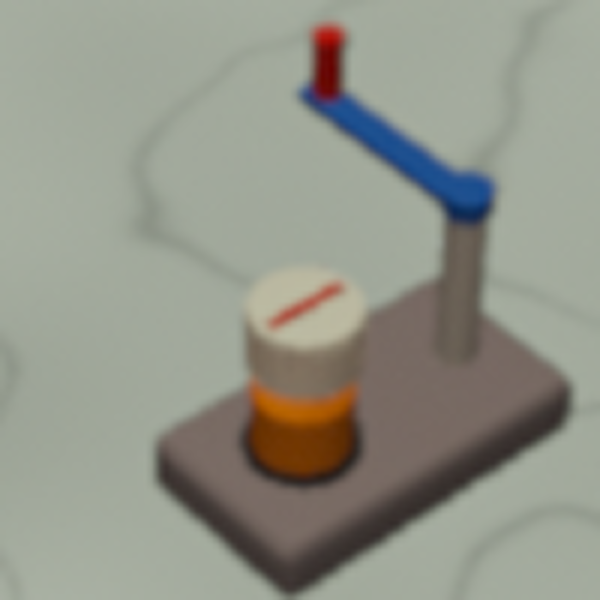

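View pics/top_4.png

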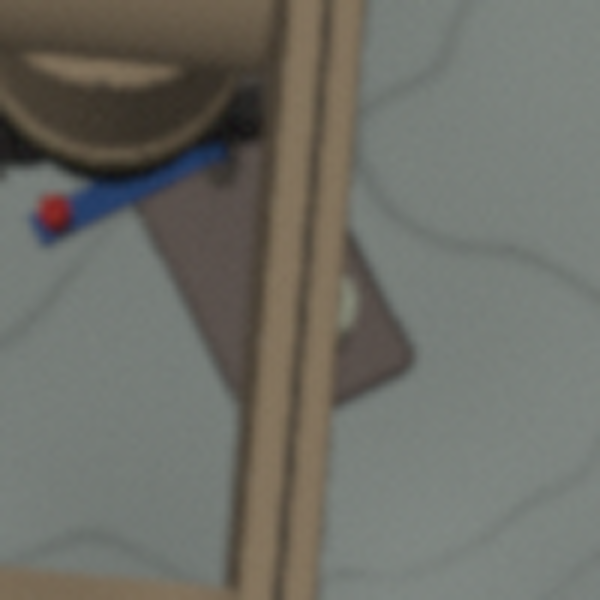

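```bash
python3 -m crank '{"slide":[[-0.0174,0.026,0],[-0.0174,0.026,0],[-0.0174,0.026,0],[0,0,0.03],[0,0,0.03],[0,0,0.03],[0,0,0],[0,0,0]],"twist":[0,0,0,0,0,0,0,0]}'
python3 go.py 529.5 -79.3 68
python3 - <<'E'
from h import *
s=snap("side");print(plane(s,321.4,258.7,99).round(1))
x,y=260,165;c=s["img"][y:y+120,x:x+120]
cv2.imwrite("pics/side_5.png",cv2.resize(c,(600,600),interpolation=cv2.INTER_CUBIC)[:,:,::-1])
E
```

```text
time: 9.85
tool_pos: [529.8, -79.3, 128.3]
tcp_rot: [-177.8, -0.4, 5.4]
ft_force: [-0.0, 0.3, 0.8]
finger_gap: 85.5
pos [529.8 -79.3 128.3] [-177.8   -0.4    5.4] slide [-0.7  2.2 60.3] axis [ 0.003  0.038 -0.999]
[527.7 -81.1  99. ]
```

View pics/side_5.png

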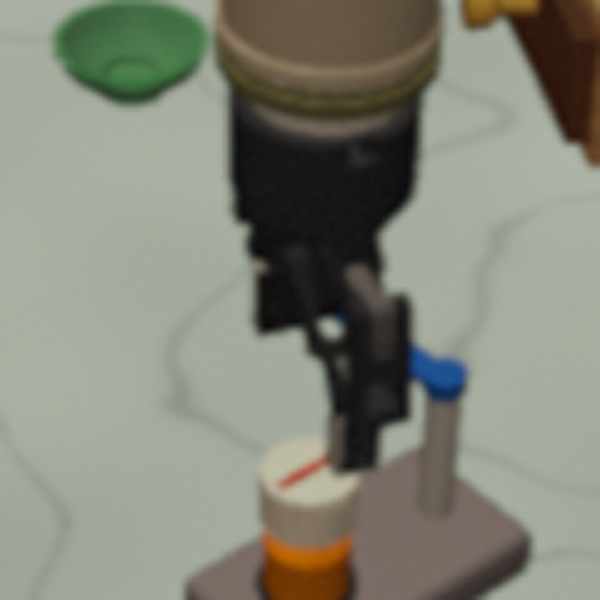

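The near finger at crop (350,450) hangs in front of and to the right of the cap at (310,465), as expected for a jaw pointing toward -y. Descending around the cap.

```bash
python3 -m crank '{"slide":[[-0.001,0.003,0.015],[0,0,0.015],[0,0,0.016],[0,0,0.015],[0,0,0],[0,0,0]],"twist":[0,0,0,0,0,0]}'
python3 -m crank '{"slide":[[0,0,0],[0,0,0],[0,0,0],[0,0,0],[0,0,0],[0,0,0]],"twist":[0,0,0,0,0,0]}' 1 20
python3 go.py 529 -80 67
```

```text
time: 10.5
tool_pos: [529.3, -80.1, 66.5]
tcp_rot: [-177.8, -0.4, 5.5]
ft_force: [-0.3, -0.2, 1.0]
finger_gap: 85.0
time: 11.1
tool_pos: [530.3, -80.1, 67.9]
tcp_rot: [-177.9, -0.5, 5.5]
ft_force: [-1.2, 3.2, 6.2]
finger_gap: 43.4
pos [530.3 -80.1  67.9] [-177.9   -0.5    5.5] slide [-1.3 -0.2  0.9] axis [ 0.006  0.038 -0.999]
```

Gripped at a gap of 43.4 mm. Only about 3 N sideways, so it is well centred. Raising the grip and pressing.

```bash
python3 -m crank '{"slide":[[0,0,0],[0,0,0],[0,0,0],[0,0,0.001],[0,0,0.001],[0,0,0.001],[0,0,0.001],[0,0,0]],"twist":[0,0,0,0,0,0,0,0]}' 1 60
python3 -m crank '{"slide":[[0,0,0.001],[0,0,0],[0,0,0]],"twist":[0,0,0]}' 1 60
python3 go.py 529 -80 67
```

```text
time: 11.9
tool_pos: [530.5, -80.1, 64.4]
tcp_rot: [-177.9, -0.5, 5.5]
ft_force: [-2.1, 1.7, 10.6]
finger_gap: 42.1
time: 12.2
tool_pos: [530.5, -80.1, 63.5]
tcp_rot: [-177.9, -0.5, 5.5]
ft_force: [-2.7, 1.6, 10.7]
finger_gap: 42.7
pos [530.5 -80.1  63.5] [-177.9   -0.5    5.5] slide [-1.4 -0.3 -3.5] axis [ 0.006  0.038 -0.999]
```

```bash
python3 -m crank '{"slide":[[0,0,0.001],[0,0,0],[0,0,0]],"twist":[0,0,0]}' 1 60
python3 - <<'E'
from h import *
print(status.sense()["wrist_torque"])
s=snap("side")
x,y=260,165;c=s["img"][y:y+120,x:x+120]
cv2.imwrite("pics/side_6.png",cv2.resize(c,(600,600),interpolation=cv2.INTER_CUBIC)[:,:,::-1])
E
```

```text
time: 12.5
tool_pos: [530.4, -80.1, 62.6]
tcp_rot: [-177.9, -0.5, 5.5]
ft_force: [-4.0, 3.6, 12.4]
finger_gap: 41.9
[0.49395756 0.56179524 0.04581679]
```

View pics/side_6.png

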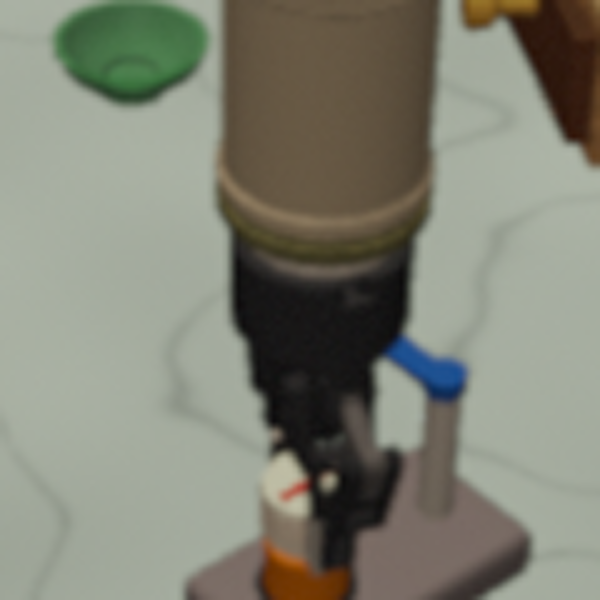

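The cap is visibly lower, with its edge over the amber at crop y≈548, and the force is 12 N. Twisting anticlockwise.

```bash
python3 -m crank '{"slide":[[-0.0006,0,0],[0,0,0],[0,0,0],[0,0,0],[0,0,0]],"twist":[-0.07,-0.07,-0.07,-0.07,0]}' 1 60
python3 - <<'E'
from h import *
print(status.sense()["wrist_torque"])
s=snap("side")
x,y=290,225;c=s["img"][y:y+60,x:x+60]
cv2.imwrite("pics/side_7.png",cv2.resize(c,(600,600),interpolation=cv2.INTER_CUBIC)[:,:,::-1])
E
```

```text
time: 13.05
tool_pos: [530.7, -79.9, 62.9]
tcp_rot: [-178.1, -1.2, 21.7]
ft_force: [-1.4, 3.3, 10.6]
finger_gap: 42.4
[ 0.66465129  0.18375084 -0.00565883]
```

View pics/side_7.png

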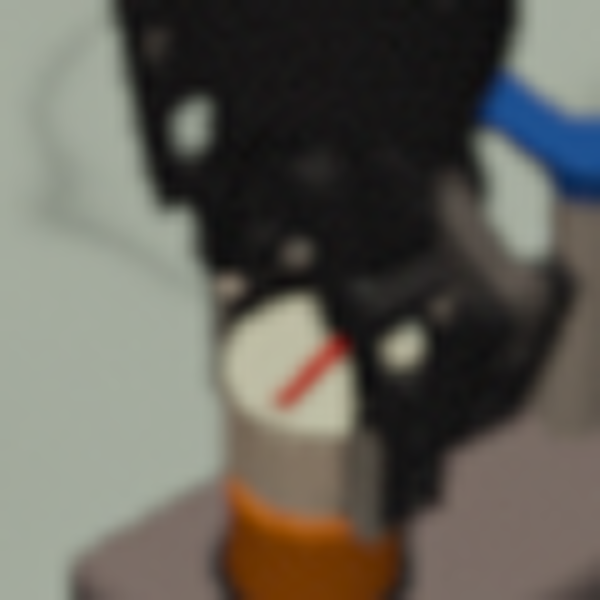

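The stripe turned with the gripper: it is steeper now, from (280,405) to (345,345). The moment is small. Continuing to about 90°.

```bash
python3 -m crank '{"slide":[[0,0,0],[0,0,0],[0,0,0],[0,0,0],[0,0,0],[0,0,0],[0,0,0],[0,0,0]],"twist":[-0.08,-0.08,-0.08,-0.08,-0.08,-0.08,-0.08,-0.08]}' 1 60
python3 -m crank '{"slide":[[0,0,0],[0,0,0],[0,0,0],[0,0,0],[0,0,0],[0,0,0],[0,0,0],[0,0,0]],"twist":[-0.08,-0.08,-0.08,-0.08,-0.08,-0.08,-0.08,-0.08]}' 1 60
python3 -m crank '{"slide":[[0,0,0],[0,0,0]],"twist":[-0.02,0]}' 1 60
python3 - <<'E'
from h import *
print(status.sense()["wrist_torque"])
s=snap("side")
x,y=290,225;c=s["img"][y:y+60,x:x+60]
cv2.imwrite("pics/side_8.png",cv2.resize(c,(600,600),interpolation=cv2.INTER_CUBIC)[:,:,::-1])
E
```

```text
time: 13.9
tool_pos: [530.2, -79.5, 62.6]
tcp_rot: [-179.1, -2.1, 58.4]
ft_force: [-2.4, 6.0, 11.2]
finger_gap: 42.5
time: 14.7
tool_pos: [529.6, -79.4, 62.7]
tcp_rot: [179.5, -2.2, 95.1]
ft_force: [-5.9, 6.6, 15.0]
finger_gap: 42.4
time: 14.9
tool_pos: [529.6, -79.3, 62.7]
tcp_rot: [179.5, -2.2, 96.1]
ft_force: [-5.7, 6.8, 14.7]
finger_gap: 41.7
[ 1.07185741  0.9992503  -0.12360309]
```

View pics/side_8.png

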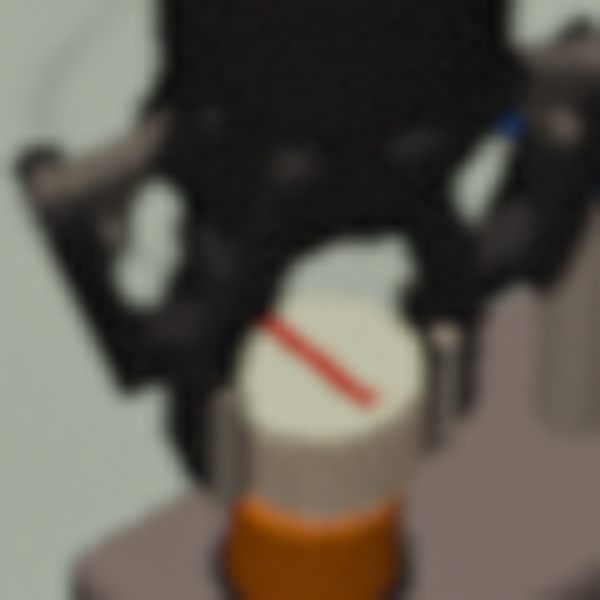

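```bash
python3 - <<'E'
from h import *
s=snap("side")
a,b=[plane(s,290+u/10-.45,225+v/10-.45,94) for u,v in((263,318),(375,402))]
d=a-b;print(a,b,np.linalg.norm(d),"rel",np.degrees(np.arctan2(d[1],d[0]))-25.8)
E
```

```text
[519.30285639 -65.63519102  94.        ] [536.10513952 -97.4570595   94.        ] 35.98538636444393 rel 92.03452782536853
```

The cap is turned 92°, inside the 60–120° window. Lifting straight up.

```bash
python3 go.py 529.6 -79.3 157
```

```text
pos [529.6 -79.4  62.7] [179.5  -2.2  96.1] slide [  3.7   0.9 -94.2] axis [ 0.005  0.039 -0.999]
```

```bash
python3 -m crank '{"slide":[[0.0002,0,-0.006],[0.0002,0,-0.006],[0.0002,0,-0.006],[0.0002,0,-0.006],[0.0004,0.0001,-0.01],[0,0,0]],"twist":[0,0,0,0,0,0]}' 1 60
python3 -m crank '{"slide":[[0.0004,0.0001,-0.01],[0.0004,0.0001,-0.01],[0.0006,0.0001,-0.015],[0.0006,0.0001,-0.015],[0.0004,0.0001,-0.01],[0,0,0],[0,0,0]],"twist":[0,0,0,0,0,0,0]}' 1 60
python3 - <<'E'
from h import *
s=snap("side")
x,y=250,165;c=s["img"][y:y+120,x:x+120]
cv2.imwrite("pics/side_9.png",cv2.resize(c,(600,600),interpolation=cv2.INTER_CUBIC)[:,:,::-1])
s=snap("top");cv2.imwrite("pics/top_9.png",s["img"][:,:,::-1])
E
```

```text
time: 15.6
tool_pos: [530.1, -80.7, 96.9]
tcp_rot: [179.4, -2.1, 96.1]
ft_force: [1.1, -0.8, 0.9]
finger_gap: 41.9
time: 16.3
tool_pos: [529.1, -80.1, 155.4]
tcp_rot: [179.5, -2.1, 96.1]
ft_force: [0.3, 0.8, 0.2]
finger_gap: 42.2
```

View pics/side_9.png

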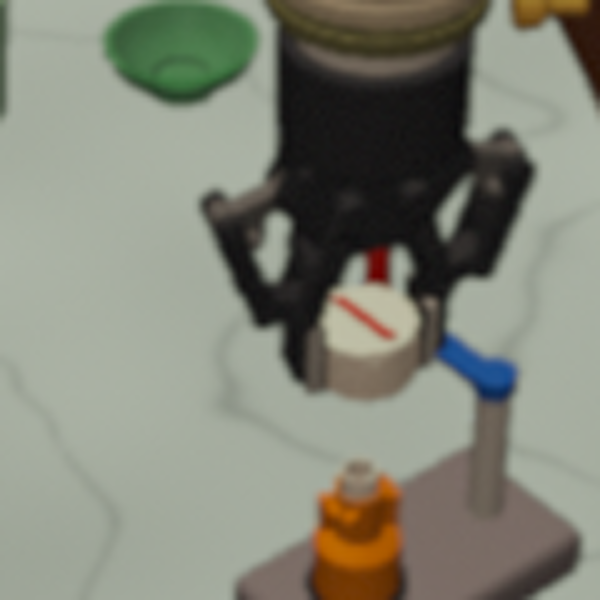

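View pics/top_9.png

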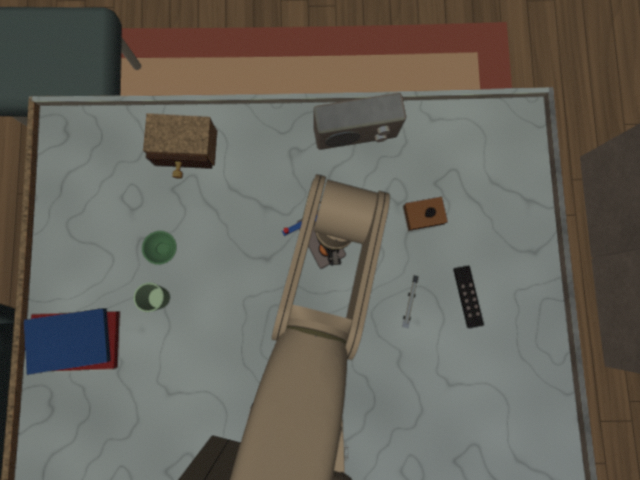

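The cap hangs level in the gripper at crop (370,340), above the bare vial at (360,480). The keeper is open and the bystanders are unmoved. One last numeric check before handing in.

```bash
python3 -m crank '{"slide":[[0,0,0],[0,0,0],[0,0,0]],"twist":[0,0,0]}' 1 60
python3 - <<'E'
from h import *
s=snap("side")
print("cap",plane(s,250+368/5-.4,165+325/5-.4,186).round(1),"mouth",plane(s,250+359/5-.4,165+469/5-.4,100).round(1))
print(status.sense()["qd"].round(2),status.sense()["tool_pos"])
from bench import hand_in
hand_in()
E
```

```text
time: 16.7
tool_pos: [528.7, -79.9, 154.7]
tcp_rot: [179.6, -2.2, 96.1]
ft_force: [0.5, -0.9, -0.1]
finger_gap: 42.8
cap [527.8 -87.8 186. ] mouth [527.7 -81.2 100. ]
[ 0.08 -0.13 -0.1   0.06 -0.02  0.04] [528.77134986 -79.94794481 154.82627298]
the job is handed in; nothing more can be done
```

I swung the keeper arm aside, pressed and twisted the cap off, and handed the job in at about 17 s, with the cap held above the open vial. `hand_in()` gave no verdict, so I can't confirm the run was scored as a pass.

**What I did**
- **Keeper:** I caged the red knob between the fingers and swung the arm along its arc. I measured it at 1.54 rad from the side view after letting go.
- **Cap:** I gripped it by its sides with 60 N and pressed until the upward force was about 11–12 N. A picture after the twist put it about 92° anticlockwise, and I then lifted it straight up.

**Last checks**
- **Height:** the cap's underside should be about 58 mm above the mouth. I worked this out from how far the tool rose, assuming the cap did not slip in the grip.
- **Centring:** the side view put the cap about 7 mm to the side of the mouth. The tool position put it about 1 mm off. The limit is 30 mm.
- **Grip and stillness:** the finger gap was 42.8 mm on the 44 mm cap, and the arm was practically still.
- **Surroundings:** in the last pictures the keeper is still open, and the cup, dish, wand, remote and case look unmoved.

**What went wrong:** at the end of the keeper swing the last wrist joint came to the edge of its range (152.26° of 152.29°). That left the tool tilted about 2.2° (0.04 rad), which I could not remove but is well inside the 0.2 rad level limit.

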